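Put the repair kit away by height

ROBOT

A 6-joint arm with a two-finger parallel gripper is mounted at the origin on the work surface. World frame = base frame: x ahead of the robot, y to its left, z up, the work surface at z = 0. Lengths are in mm, angles in rad, forces in N, time in s.
With the tool pointing down it reaches from about 400 to 925 mm from the base axis. Payload 12.5 kg.
Tool frame: the origin (TCP) lies on the centre line of the jaws, within the pads' length; the fingertips stand 14 mm ahead of it and the grasp point (between the pads) lies 5 mm behind it; z points along the fingers, y is the direction in which the jaws open and shut (so a half turn about z gives the same grasp; the last joint's range is limited). The gripper opens to 95 mm and grips with 3 to 60 N. Pads are 20 mm wide; open, the fingers measure 119 mm over their backs; the gripper's body (75 mm by 180 mm) begins 59 mm behind the grasp point.
Start: joints at [-1.243, 0.491, 1.559, -0, 1.092, -0.106], TCP at [262.725, -567.116, 228.661] pointing down, gripper open.
Joint ranges: [-3.1, 3.1], [-0.84, 2.19], [0.05, 2.79], [-1.13, 4.28], [0.06, 2.93], [-2.69, 2.69]. Speed limits (rad/s): [2.22, 2.22, 2.79, 3.14, 3.14, 3.14].

INTERFACE

Orientations are given as [roll, pitch, yaw] about the fixed x, y, z axes, in that order (R = Rz(yaw) Ry(pitch) Rx(roll)).
In Python, from cell import * gives the robot as it stands.
- The arm moves only by the tool play_rows, never from a script. Its argument "moves" is a list of rows, each a list of 7 numbers: the shift along the tool's x, y, z in m, then the turn, a rotation vector about the tool's x, y, z in rad, then the opening in per cent of the stroke, from 0 (shut) to 100 (fully open). In form: [[tx, ty, tz, ax, ay, az, claw], ...]. A call has 1 to 8 rows; each row shifts and turns the pose as measured when the row begins, along the tool's axes as they then stand; what a row does not reach is not made up. A row lasts 1/10 s, in which the tool goes at most 50 mm and 8.59 degrees, less where a joint would pass 70% of its speed; a pose out of reach is approached as far as the arm can. A call is refused whole if a number of a shift passes 0.05 or a number of a turn 0.15, either way. A call with a gripper value outside its range is refused whole. The fingers move at their own pace and stop on an object; the grip force is fixed at half the most. Time passes only in rows, so rows that do not move let the fingers close. It gives the time, the measured TCP pose, the force and the opening at its end, in the units of the state.
- state(): the state, without advancing time (a new reading comes with each control period).
- read_camera(name): name is "side" or "top" or "wrist"; returns a dict with "img" (400x640x3 uint8, red, green, blue), "fx", "fy", "cx", "cy" (pixels), "k1" (the pictures are not rectified: a ray, as slopes to the right and down, at radius r is drawn at 1 + k1 r^2 times it, then the intrinsics apply), "R" (3x3) and "t" (3): a world point X has camera coordinates R X + t. Camera axes: x right, y down, z forward; pixel columns grow to the right and rows downward; lengths in mm; the calibration is good to about 2 mm. A picture is of the moment at which its call begins. There is no depth.
- job_done(): hands the job in, once; it reports no verdict.
The state is a dict: "t": time; "joints": joint angles; "qvel": joint speeds; "tau": joint torques, N m; "eef_pos": TCP position; "tcp_rot": TCP orientation; "ft_force": force on the tool from outside, world axes, zero at the start; "moment": the same for the moment, N m; "opening": opening from 0.0 (shut) to 1.0 (fully open).
Only numpy, scipy, OpenCV 4.12 (cv2) and the standard library are available. Lean on these libraries where they do the work, as an engineer would, in place of code of your own. Each camera call takes 0.05 s, during which the arm holds its last target.

TASK

Put the blue kit box and the flat metal patch tin away in the two roofed wooden tiers: the tall kit box in the tier with the high opening, and the flat tin in the tier with the low opening. Each must lie lengthwise and roughly straight on its deck with more than half of its length under the roof, and neither may be tipped over on the way.

Things in the scene. Friction and masses are not known exactly. Their poses are not given: they have to be found in the camera images.
- kit_box: Closed blue plastic kit box with a flip-top lid (the lid stays shut), 140 mm long, 46 mm wide, 76 mm tall, 0.16 kg, standing on the table. Origin at the centre of its underside; x along its length, y across, z up. The two ends are alike; smooth parallel sides, can be carried by them near the end nearest the robot.
- patch_tin: Closed flat bare-metal tin, 140 mm long, 46 mm wide, 30 mm tall, 0.13 kg, lying on the table. Origin at the centre of its underside; x along its length, y across, z up. The two ends are alike; smooth parallel sides, can be carried by them near the end nearest the robot.
- tall_tier: Fixed wooden tier, open front and back; origin on the table below the middle of the roof's front edge, +x straight into it (away from the robot), z up. Deck x -80 to 130 mm, its first 80 mm an open ledge; roof x 0 to 130 mm on slim side posts, underside 106, top 112 mm above the table. 106 mm wide outside, 90 mm clear between posts. Deck top 14 mm up: HIGH opening, 92 mm.
- low_tier: Fixed wooden tier, open front and back; origin on the table below the middle of the roof's front edge, +x straight into it (away from the robot), z up. Deck x -80 to 130 mm, its first 80 mm an open ledge; roof x 0 to 130 mm on slim side posts, underside 106, top 112 mm above the table. 106 mm wide outside, 90 mm clear between posts. Deck top 60 mm up: LOW opening, 46 mm.
There are look-alikes about, which are no part of the job. Several things have the shape of the kit_box; the one meant has the colours described above.

How it is judged:
By the outcome, as a careful person would: the job done as asked, in the order asked, and still so for the second after the job is handed in, with the robot touching nothing.
It also fails if it takes over 72 s, if anything falls off the work surface, if the arm or the gripper's body presses on something with over 40 N, if the wrist force passes 120 N, or if a joint passes its speed limit or range.

## Working session

There is one attempt and no reset: what is moved stays moved. The work goes in short steps, Python scripts to look and compute and a tool call to move; the robot and the scene stay as the last step left them, time stands still between calls to the robot, and variables do not carry over. Pictures are saved under pics/ and viewed, and the job is handed in when it is done.

Besides the shell and the picture viewer there is one more tool, called after "Call:" as name(argument=value, ...), one argument or row to a line, values as JSON. play_rows: Moves the arm, as the interface text tells. Its arguments: {"type":"object","properties":{"moves":{"type":"array"}},"required":["moves"]}

```bash
mkdir -p pics; ls
python3 - <<'E'
from cell import *
import cv2
s=state();print(s)
for n in("side","top","wrist"):
    c=read_camera(n);cv2.imwrite(f"pics/{n}0.png",c["img"][:,:,::-1])
    print(n,c["fx"],c["fy"],c["cx"],c["cy"],c["k1"],c["R"],c["t"])
E
```

```text
pics
{'t': 0.0, 'joints': array([-1.24258160e+00,  4.91601873e-01,  1.55948332e+00, -1.87983804e-05,
        1.09168783e+00, -1.05594276e-01]), 'qvel': array([-3.27617082e-04,  5.88296401e-05,  4.42210456e-04, -1.43674601e-04,
       -1.45895578e-03, -1.26105438e-03]), 'tau': array([-2.10524745e-04, -6.12646437e+01, -2.58189046e+01,  6.91958028e-02,
        4.81638929e-02, -8.73922477e-05]), 'eef_pos': array([ 262.64811991, -566.86852151,  228.02378892]), 'tcp_rot': array([-3.14041711e+00, -1.07829538e-04,  4.33817616e-01]), 'ft_force': array([ 0.99431058, -0.2975767 ,  0.51675421]), 'moment': array([-0.01193908, -0.02873774,  0.02601183]), 'opening': 0.9982512699030445}
side 456.567690675013 456.567690675013 315.48109051811264 198.02677336915067 0.035334794967059054 [[-0.97133804 -0.23687343 -0.01983409]
 [-0.09829076  0.47622412 -0.8738132 ]
 [ 0.2164286  -0.8468185  -0.48585708]] [ 416.84790732  117.91525057 1089.39280925]
top 369.41640166537394 369.41640166537394 320.0683187039904 206.5956043968383 -0.013432464118701774 [[-0.00552973 -0.99990842 -0.01235196]
 [-0.99791602  0.00631198 -0.06421659]
 [ 0.06428867  0.01197111 -0.99785954]] [ -36.41625408  463.04336783 1149.68100458]
wrist 289.75402108165 289.75402108165 325.4634002660291 201.27669125123117 -0.010318935477265272 [[ 0.4209999  -0.90705779 -0.00229247]
 [-0.87588116 -0.407184    0.25890806]
 [-0.23577803 -0.10699233 -0.96589925]] [-623.10064133  -29.4487878   390.87081914]
```

View pics/side0.png

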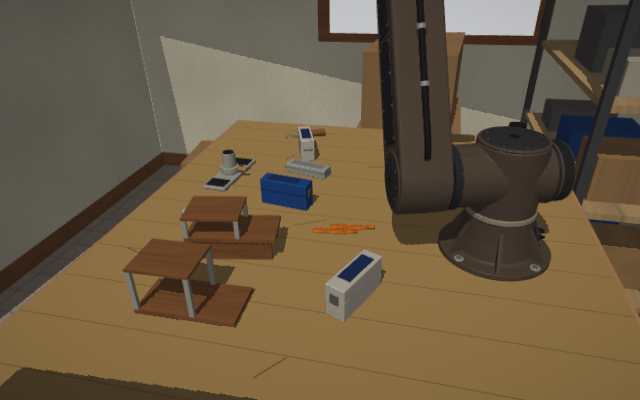

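View pics/top0.png

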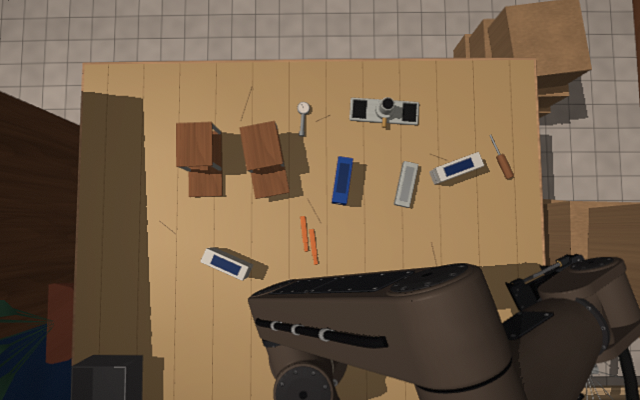

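View pics/wrist0.png

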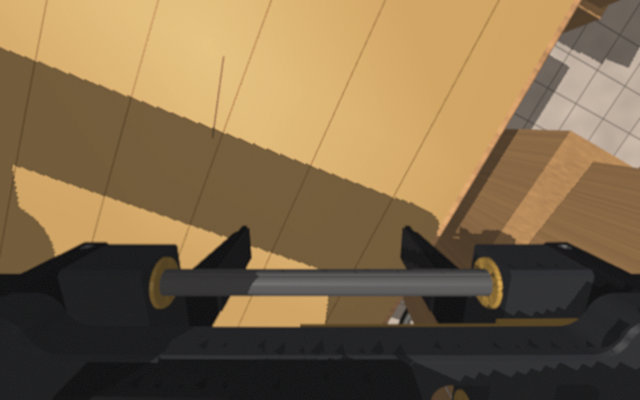

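The side view shows the blue box at (287,191), the bare-metal tin at (308,169), and white look-alikes with blue lids at (354,285) and (306,143). The tall tier is at (170,260) with its deck low, and the low tier at (215,210) with its deck high. In the top view the blue box is at (343,181), the tin at (406,185), the white look-alikes at (225,263) and (458,168), the tall tier at (200,150) and the low tier at (265,155). The blue one fits kit_box. I'll confirm in crops.

Run:
```python
import cv2
a=cv2.imread("pics/top0.png");b=cv2.imread("pics/side0.png")
cv2.imwrite("pics/topc1.png",cv2.resize(a[115:215,320:440],None,fx=6,fy=6,interpolation=cv2.INTER_CUBIC)[:600])
cv2.imwrite("pics/topc2.png",cv2.resize(a[112:208,168:298],None,fx=6,fy=6,interpolation=cv2.INTER_CUBIC))
cv2.imwrite("pics/sidec1.png",cv2.resize(b[150:215,250:340],None,fx=8,fy=8,interpolation=cv2.INTER_CUBIC))
cv2.imwrite("pics/sidec2.png",cv2.resize(b[190:325,120:290],None,fx=4,fy=4,interpolation=cv2.INTER_CUBIC))
```

```text
(no output)
```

View pics/topc1.png

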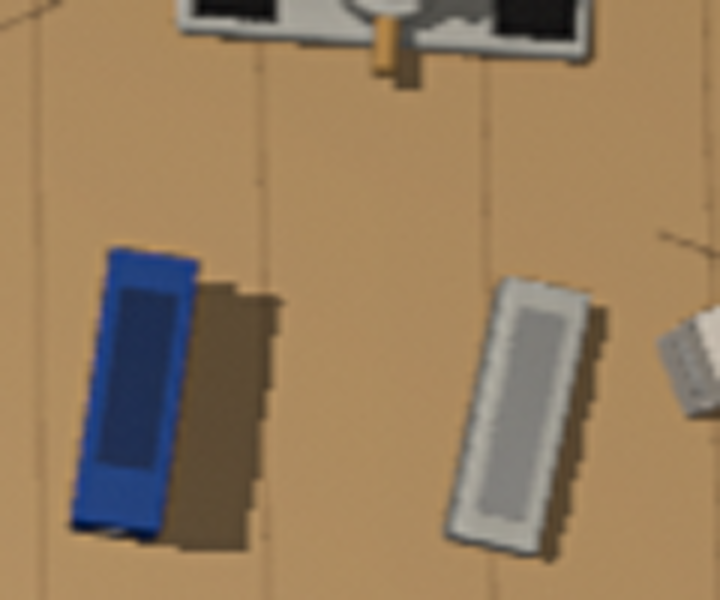

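View pics/topc2.png

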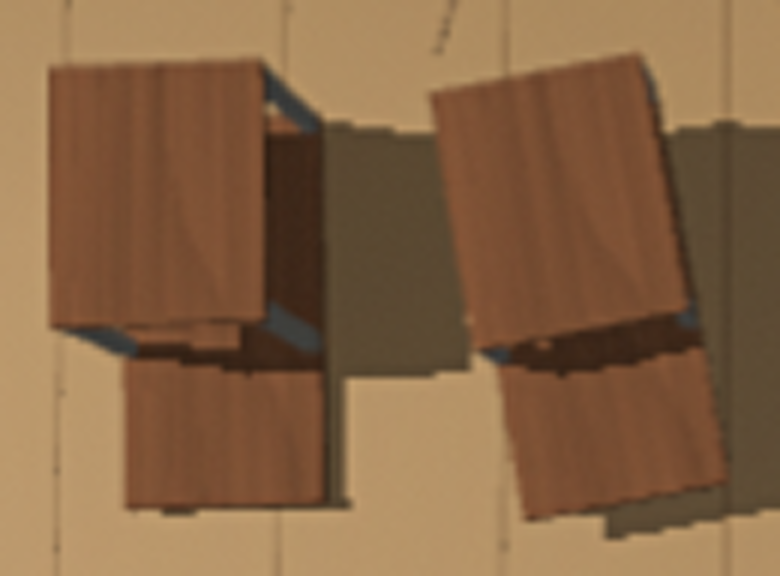

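View pics/sidec1.png

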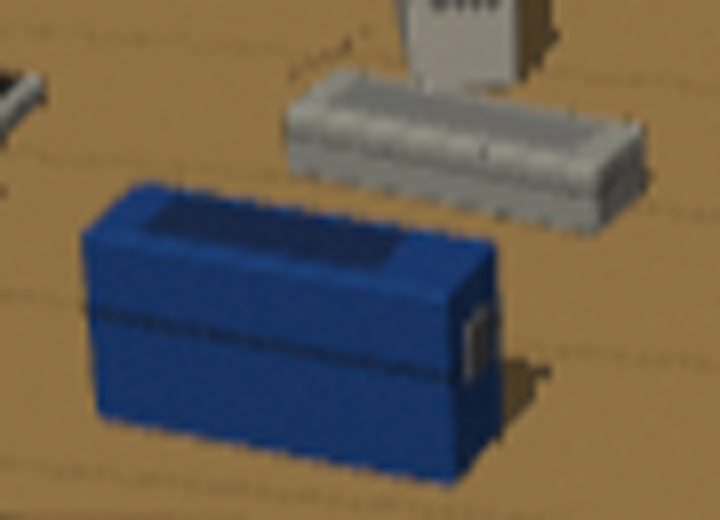

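View pics/sidec2.png

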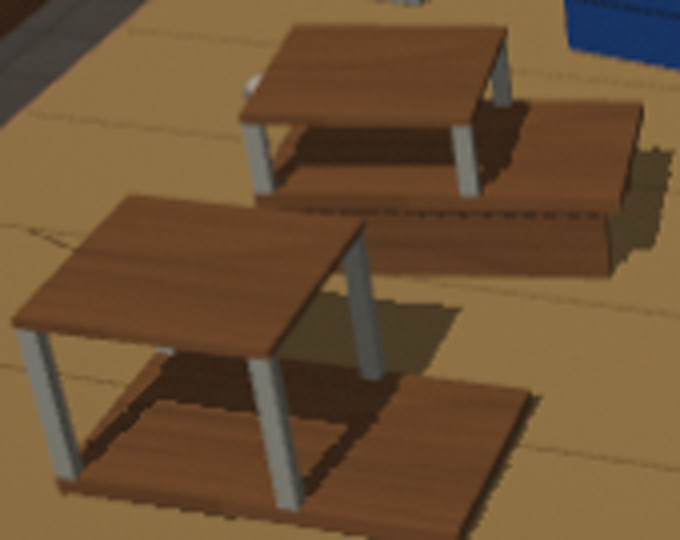

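```bash
cat > h.py <<'E'
import numpy as np,cv2
from cell import *
from scipy.optimize import least_squares
def K(c): return np.array([[c["fx"],0,c["cx"]],[0,c["fy"],c["cy"]],[0,0,1.]])
def ray(c,p):
    u=cv2.undistortPoints(np.array(p,float).reshape(-1,1,2),K(c),np.array([c["k1"],0,0,0.]))[:,0]
    d=np.c_[u,np.ones(len(u))]@c["R"]; o=-c["R"].T@c["t"]
    return o,d
def proj(c,X):
    X=np.asarray(X,float).reshape(-1,3)
    p,_=cv2.projectPoints(X,cv2.Rodrigues(np.array(c["R"]))[0],np.array(c["t"],float),K(c),np.array([c["k1"],0,0,0.]));return p[:,0]
def tri(c1,p1,c2,p2):
    o1,d1=ray(c1,p1);o2,d2=ray(c2,p2);out=[];g=[]
    for a,b in zip(d1,d2):
        A=np.c_[a,-b];s=np.linalg.lstsq(A,o2-o1,rcond=None)[0]
        x=o1+a*s[0];y=o2+b*s[1];out.append((x+y)/2);g.append(np.linalg.norm(x-y))
    return np.array(out),np.array(g)
def onz(c,p,z):
    o,d=ray(c,p);return o+d*((z-o[2])/d[:,2])[:,None]
def crop(p,s,ox,oy): return (np.array(p,float)+.5)/s-.5+[ox,oy]
E
python3 - <<'E'
from h import *
np.set_printoptions(precision=1,suppress=True)
T=read_camera("top");S=read_camera("side")
t1=lambda p:crop(p,6,320,115)
t2=lambda p:crop(p,6,168,112)
s1=lambda p:crop(p,8,250,150)
s2=lambda p:crop(p,4,120,190)
D={"kit":(t1([(110,250),(199,260),(160,530),(73,522)]),s1([(85,235),(148,185),(495,240),(452,290)]),76),
"tin":(t1([(503,278),(592,295),(538,553),(447,537)]),s1([(288,112),(340,70),(640,128),(600,170)]),30),
"tall":(t2([(50,68),(262,60),(265,318),(50,328)]),s2([(15,322),(130,196),(366,228),(270,357)]),112),
"talldeck":(t2([(126,510),(323,505)]),s2([(465,538),(530,393)]),14),
"low":(t2([(432,93),(638,55),(690,308),(480,350)]),s2([(243,120),(293,25),(507,30),(473,125)]),112),
"lowdeck":(t2([(526,520),(727,484)]),s2([(620,208),(642,105)]),60)}
for k,(a,b,z) in D.items():
    X,g=tri(T,a,S,b);print(k,"gap",g);print(X)
    for c,p,n in((T,a,"top"),(S,b,"side")):
        Y=onz(c,p,z)
        m=Y.mean(0)
        if len(Y)==4:
            ax=(Y[0]+Y[1]-Y[2]-Y[3])/2; print(n,m,"len",np.linalg.norm(ax),"w",np.linalg.norm((Y[0]+Y[3]-Y[1]-Y[2])/2),"yaw",np.arctan2(ax[1],ax[0]),"near",(Y[2]+Y[3])/2)
        else:
            e=Y[1]-Y[0];print(n,m,"w",np.linalg.norm(e),"yaw",np.arctan2(e[0],-e[1]))
E
```

```text
kit gap [2.2 4.5 1.5 1.8]
[[ 609.5  -94.8   75.4]
 [ 603.2 -139.8   73.9]
 [ 468.7 -118.3   75.8]
 [ 472.6  -75.    78.2]]
top [ 539.6 -106.6   76. ] len 137.70093161018542 w 44.16741374833687 yaw -0.14772125521104637 near [471.5 -96.5  76. ]
side [ 536.9 -106.6   76. ] len 134.1476351001565 w 40.99793877423749 yaw -0.11893909403516491 near [470.3 -98.6  76. ]
tin gap [3.  2.  0.2 2.6]
[[ 602.1 -301.5   29.2]
 [ 593.6 -347.9   27.8]
 [ 459.8 -316.5   28.1]
 [ 466.8 -269.3   31.4]]
top [ 531.3 -308.4   30. ] len 138.4695037023622 w 47.34771157814222 yaw -0.22834314235288156 near [ 463.9 -292.7   30. ]
side [ 529.1 -307.    30. ] len 136.06415699694142 w 42.5921485564851 yaw -0.2152786248789362 near [ 462.6 -292.5   30. ]
tall gap [2.7 1.8 4.7 2.7]
[[706.1 384.  110.2]
 [709.1 279.  110.9]
 [580.2 276.1 107.7]
 [576.8 381.8 109.2]]
top [644. 330. 112.] len 128.6800057312824 w 105.32075353020183 yaw 0.023887971652006578 near [579.6 328.5 112. ]
side [639.3 333.3 112. ] len 131.02176590017652 w 104.40769303289278 yaw -3.83083106339836e-05 near [573.8 333.3 112. ]
talldeck gap [5.4 0.6]
[[495.  378.5  11.8]
 [499.2 274.   12.6]]
top [498.4 326.2  14. ] w 104.93973947474299 yaw 0.018407889339127955
side [494.6 327.9  14. ] w 104.97071331248628 yaw 0.06642434363129852
low gap [3.7 0.3 3.  3.2]
[[691.4 195.  108.8]
 [710.   93.8 112.2]
 [583.9  68.1 109.1]
 [564.3 170.9 106.8]]
top [638.1 131.9 112. ] len 128.8226923560379 w 103.37834263740827 yaw 0.19653810079304915 near [574.9 119.3 112. ]
side [633.8 136.3 112. ] len 130.23731364767698 w 108.40748745635962 yaw 0.16056591111795251 near [569.5 125.9 112. ]
lowdeck gap [2.4 0.4]
[[486.  158.2  53.6]
 [504.2  55.4  58.2]]
top [495.4 106.3  60. ] w 103.53225437847506 yaw 0.17104946015770267
side [492.2 112.5  60. ] w 110.79824003933307 yaw 0.19581061609624908
```

```bash
cat >> h.py <<'E'
from scipy.spatial.transform import Rotation as Ro
def plan(P,yaw,n=8,claw=100,vmax=.04,wmax=.12):
    s=state();p=np.array(s["eef_pos"]);R=Ro.from_euler("xyz",s["tcp_rot"])
    G=Ro.from_euler("xyz",[np.pi,0,yaw]);P=np.array(P,float)
    print("t %.1f"%s["t"],"p",np.round(p,1),"rpy",np.round(s["tcp_rot"],3),"F",np.round(s["ft_force"],1),"op %.3f"%s["opening"])
    rows=[]
    for i in range(n):
        d=R.inv().apply(P-p)/1000; w=(R.inv()*G).as_rotvec()
        k=max(np.abs(d).max()/vmax,np.abs(w).max()/wmax,1)
        d=np.round(d/k,3);w=np.round(w/k,3)
        if not (d.any() or np.abs(w).max()>.002): break
        p=p+R.apply(d*1000);R=R*Ro.from_rotvec(w);rows.append([*map(float,d),*map(float,w),claw])
    print(rows);print("end",np.round(p,1),np.round(R.as_euler("xyz"),3),"remaining",np.round(P-p,1))
E
python3 - <<'E'
from h import *
c=read_camera("wrist");s=state()
R=Ro.from_euler("xyz",s["tcp_rot"])
print(R.inv().apply(-c["R"].T@c["t"]-s["eef_pos"]))
plan([499,-101,180],-.14,vmax=.045)
E
```

```text
[  73.19036729   -1.03068458 -155.54421911]
t 0.3 p [ 262.7 -567.   228.4] rpy [-3.141 -0.     0.434] F [-0.5  0.8 -0.5] op 0.998
[[0.045, -0.035, 0.005, -0.0, 0.0, 0.063, 100], [0.045, -0.04, 0.006, -0.0, 0.0, 0.066, 100], [0.044, -0.045, 0.006, -0.0, 0.0, 0.069, 100], [0.038, -0.045, 0.005, -0.0, 0.0, 0.065, 100], [0.033, -0.045, 0.005, -0.0, 0.0, 0.061, 100], [0.029, -0.045, 0.005, -0.0, 0.0, 0.059, 100], [0.026, -0.045, 0.005, -0.0, 0.0, 0.057, 100], [0.023, -0.045, 0.005, -0.0, 0.0, 0.055, 100]]
end [ 466.9 -165.   186.5] [-3.141  0.    -0.061] remaining [32.1 64.  -6.5]
```

Call:
play_rows(
  moves=[
    [0.035, -0.028, 0.004, 0, 0, 0.05, 100],
    [0.035, -0.03, 0.004, 0, 0, 0.05, 100],
    [0.035, -0.032, 0.004, 0, 0, 0.05, 100],
    [0.033, -0.034, 0.004, 0, 0, 0.05, 100],
    [0.031, -0.036, 0.004, 0, 0, 0.05, 100],
    [0.029, -0.037, 0.004, 0, 0, 0.05, 100],
    [0.027, -0.037, 0.004, 0, 0, 0.05, 100],
    [0.025, -0.037, 0.004, 0, 0, 0.05, 100],
  ],
)

```text
t: 1.1
eef_pos: [441.1, -233.7, 194.8]
tcp_rot: [3.139, -0.001, 0.01]
ft_force: [0.9, 0.2, -0.1]
opening: 1.0
```

```bash
python3 -c "
from h import *
plan([499,-101,180],-.14,vmax=.035)"
```

```text
t 1.1 p [ 441.1 -233.7  194.8] rpy [ 3.139e+00 -1.000e-03  1.000e-02] F [ 0.9  0.2 -0.1] op 1.000
[[0.016, -0.035, 0.004, 0.001, -0.0, 0.04, 100], [0.014, -0.035, 0.004, 0.0, -0.001, 0.039, 100], [0.012, -0.035, 0.004, 0.001, -0.0, 0.038, 100], [0.01, -0.03, 0.003, 0.0, -0.0, 0.033, 100]]
end [ 499.4 -101.2  179.7] [ 3.141 -0.    -0.14 ] remaining [-0.4  0.2  0.3]
```

Call:
play_rows(
  moves=[
    [0.016, -0.035, 0.004, 0.001, 0, 0.04, 100],
    [0.014, -0.035, 0.004, 0, 0, 0.039, 100],
    [0.012, -0.035, 0.004, 0.001, 0, 0.038, 100],
    [0.01, -0.03, 0.003, 0, 0, 0.033, 100],
    [0, 0, 0, 0, 0, 0, 100],
  ],
)

```text
t: 1.6
eef_pos: [503.1, -91.2, 179.2]
tcp_rot: [-3.142, -0.003, -0.143]
ft_force: [-0.2, -0.1, -0.3]
opening: 0.996
```

```bash
python3 -c "
from h import *
c=read_camera('wrist');im=c['img'][:,:,::-1].copy();cv2.imwrite('pics/w1.png',im)
plan([499,-101,50],-.14,vmax=.035)
L=[]
from math import cos,sin
for sx,sy in((70,23),(70,-23),(-70,-23),(-70,23)):
    L.append([538.5+sx*cos(-.14)-sy*sin(-.14),-106.6+sx*sin(-.14)+sy*cos(-.14),76])
print(proj(c,L))"
```

```text
t 1.6 p [502.6 -92.4 179.3] rpy [ 3.141e+00 -2.000e-03 -1.430e-01] F [ 0.4 -0.1 -0.1] op 1.000
[[-0.001, 0.002, 0.035, 0.0, -0.001, -0.001, 100], [-0.001, 0.003, 0.035, 0.0, -0.001, -0.001, 100], [-0.0, 0.002, 0.035, 0.0, -0.0, -0.0, 100], [-0.001, 0.002, 0.024, 0.0, -0.0, -0.001, 100]]
end [ 498.6 -100.9   50.3] [ 3.141 -0.    -0.14 ] remaining [ 0.4 -0.1 -0.3]
[[311.50805802  80.9080009 ]
 [366.65405135  80.76519067]
 [361.75596024 237.60901027]
 [313.69110117 237.71715862]]
```

View pics/w1.png

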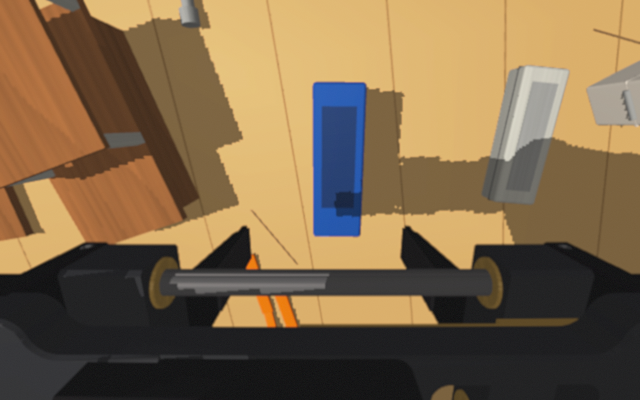

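The wrist view shows the blue box top with corners (313,83), (366,83), (361,236) and (314,236). That is within 2 px of the prediction at z=76, so I'll descend.

Call:
play_rows(
  moves=[
    [-0.002, 0.005, 0.01, 0, 0, -0.002, 100],
    [-0.002, 0.004, 0.025, 0, 0, 0, 100],
    [0, 0, 0.025, 0, 0, 0, 100],
    [0, 0, 0, 0, 0, 0, 100],
  ],
)

```text
t: 2.05
eef_pos: [496.0, -105.0, 117.0]
tcp_rot: [3.14, -0.004, -0.141]
ft_force: [0.2, 0.5, 0.6]
opening: 0.999
```

```bash
python3 -c "
from h import *
plan([499,-101,50],-.14,vmax=.025)"
```

```text
t 2.0 p [ 496. -105.  117.] rpy [ 3.14  -0.004 -0.141] F [0.2 0.5 0.6] op 0.999
[[0.001, -0.002, 0.025, 0.0, -0.002, -0.0, 100], [0.001, -0.001, 0.025, 0.001, -0.001, -0.001, 100], [0.0, -0.001, 0.017, 0.0, -0.001, -0.0, 100]]
end [ 498.8 -101.4   50. ] [ 3.141 -0.    -0.14 ] remaining [ 0.2  0.4 -0. ]
```

Call:
play_rows(
  moves=[
    [0.001, -0.002, 0.02, 0, 0.001, 0, 100],
    [0.001, -0.001, 0.02, 0, 0.001, 0, 100],
    [0, 0, 0.015, 0, 0.001, 0, 100],
    [0, 0, 0.006, 0, 0, 0, 100],
    [0, 0, 0, 0, 0, 0, 100],
  ],
)

```text
t: 2.55
eef_pos: [498.5, -107.8, 56.7]
tcp_rot: [3.14, -0.01, -0.146]
ft_force: [0.3, 0.6, 0.2]
opening: 1.001
```

```bash
python3 -c "
from h import *
plan([499,-101,50],-.14,vmax=.025)"
```

```text
t 2.5 p [ 498.5 -107.8   56.7] rpy [ 3.14  -0.01  -0.146] F [0.3 0.6 0.2] op 1.001
[[-0.001, -0.007, 0.007, 0.002, -0.01, -0.006, 100]]
end [ 498.5 -100.8   49.7] [-3.141  0.    -0.14 ] remaining [ 0.5 -0.2  0.3]
```

Call:
play_rows(
  moves=[
    [0, -0.004, 0.003, 0.001, -0.005, -0.003, 100],
    [0, -0.002, 0.003, 0.001, -0.004, -0.002, 100],
    [0, 0, 0, 0, 0, 0, 100],
  ],
)

```text
t: 2.85
eef_pos: [500.1, -102.5, 52.4]
tcp_rot: [3.141, -0.003, -0.141]
ft_force: [-0.6, 0.4, -0.3]
opening: 0.998
```

```bash
python3 -c "
from h import *
plan([499,-101,50],-.14,vmax=.025)"
```

```text
t 2.9 p [ 500.1 -102.5   52.4] rpy [ 3.141e+00 -3.000e-03 -1.410e-01] F [-0.6  0.4 -0.3] op 0.998
[[-0.001, -0.001, 0.002, 0.0, -0.003, -0.001, 100]]
end [ 499.3 -101.3   50.4] [ 3.141  0.    -0.14 ] remaining [-0.3  0.3 -0.4]
```

Good. Closing now.

Call:
play_rows(
  moves=[
    [0, -0.001, 0.001, 0, -0.002, 0, 60],
    [0, 0, 0, 0, 0, 0, 0],
    [0, 0, 0, 0, 0, 0, 0],
    [0, 0, 0, 0, 0, 0, 0],
    [0, 0, 0, 0, 0, 0, 0],
    [0, 0, 0, 0, 0, 0, 0],
    [0, 0, 0, 0, 0, 0, 0],
  ],
)

```text
t: 3.55
eef_pos: [500.7, -101.2, 52.3]
tcp_rot: [3.141, -0.002, -0.141]
ft_force: [0.4, -0.4, -1.3]
opening: 0.485
```

```bash
python3 -c "
from h import *
plan([499,-101,180],-.14,vmax=.02,claw=0)"
```

```text
t 3.5 p [ 500.7 -101.2   52.3] rpy [ 3.141e+00 -2.000e-03 -1.410e-01] F [ 0.4 -0.4 -1.3] op 0.485
[[-0.0, 0.0, -0.02, 0.0, -0.0, -0.0, 0], [-0.0, 0.0, -0.02, 0.0, -0.0, -0.0, 0], [-0.0, 0.0, -0.02, 0.0, -0.0, -0.0, 0], [-0.0, 0.0, -0.02, 0.0, -0.001, -0.0, 0], [-0.001, 0.0, -0.02, 0.0, -0.0, -0.0, 0], [-0.0, 0.0, -0.02, 0.0, -0.001, -0.0, 0], [-0.001, 0.0, -0.008, 0.001, 0.0, -0.001, 0]]
end [ 498.6 -100.8  180.3] [-3.141  0.    -0.14 ] remaining [ 0.4 -0.2 -0.3]
```

Call:
play_rows(
  moves=[
    [0, 0, -0.008, 0, 0, 0, 0],
    [0, 0, -0.015, 0, 0, 0, 0],
    [0, 0, -0.02, 0, 0, 0, 0],
    [0, 0, -0.02, 0, 0, 0, 0],
    [0, 0, -0.025, 0, 0, 0, 0],
    [0, 0, -0.025, 0, 0, 0, 0],
    [0, 0, -0.015, 0, 0, 0, 0],
    [0, 0, -0.01, 0, 0, 0, 0],
  ],
)

```text
t: 4.35
eef_pos: [498.5, -100.5, 196.8]
tcp_rot: [-3.141, 0.004, -0.141]
ft_force: [0.2, -0.6, -2.3]
opening: 0.482
```

```bash
python3 -c "
from h import *
for n in ('wrist','side'):
  c=read_camera(n);im=c['img'][:,:,::-1].copy();cv2.imwrite('pics/l_%s.png'%n,im)
plan([455,327,205],0.02,vmax=.035,claw=0)"
```

```text
t 4.5 p [ 498.9 -100.7  196.6] rpy [-3.141e+00  3.000e-03 -1.410e-01] F [ 0.7  0.  -1. ] op 0.482
[[-0.009, -0.035, -0.001, -0.0, 0.0, -0.013, 0], [-0.008, -0.035, -0.001, -0.0, 0.0, -0.013, 0], [-0.008, -0.035, -0.001, -0.0, 0.0, -0.013, 0], [-0.007, -0.035, -0.001, -0.0, 0.0, -0.014, 0], [-0.007, -0.035, -0.0, -0.0, 0.0, -0.013, 0], [-0.006, -0.035, -0.001, -0.0, 0.0, -0.013, 0], [-0.006, -0.035, -0.0, -0.0, 0.0, -0.013, 0], [-0.005, -0.035, -0.001, -0.0, 0.001, -0.014, 0]]
end [469.7 183.5 202.9] [-3.141e+00  2.000e-03 -3.500e-02] remaining [-14.7 143.5   2.1]
```

View pics/l_side.png

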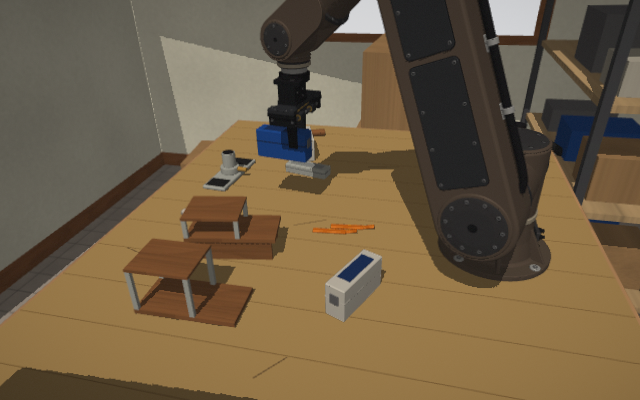

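The side view shows the box lifted level at (285,143) between the jaws, clear of the table. Next I carry it over.

Call:
play_rows(
  moves=[
    [-0.005, -0.02, 0, 0, 0, -0.008, 0],
    [-0.008, -0.035, -0.001, 0, 0, -0.013, 0],
    [-0.008, -0.035, -0.001, 0, 0, -0.013, 0],
    [-0.007, -0.035, -0.001, 0, 0, -0.013, 0],
    [-0.007, -0.035, 0, 0, 0, -0.013, 0],
    [-0.006, -0.035, 0, 0, 0, -0.013, 0],
    [-0.006, -0.035, 0, 0, 0, -0.013, 0],
    [-0.005, -0.035, 0, 0, 0, -0.014, 0],
  ],
)

```text
t: 5.25
eef_pos: [469.6, 174.1, 193.2]
tcp_rot: [3.141, 0.013, -0.045]
ft_force: [1.0, 0.0, -1.6]
opening: 0.485
```

```bash
python3 -c "
from h import *
plan([455,327,205],0.02,vmax=.035,claw=0)"
```

```text
t 5.2 p [469.6 174.1 193.2] rpy [ 3.141  0.013 -0.045] F [ 1.   0.  -1.6] op 0.485
[[-0.005, -0.035, -0.003, -0.0, 0.003, -0.015, 0], [-0.004, -0.035, -0.003, -0.0, 0.003, -0.015, 0], [-0.004, -0.035, -0.002, -0.0, 0.003, -0.015, 0], [-0.004, -0.035, -0.003, -0.0, 0.003, -0.014, 0], [-0.001, -0.013, -0.001, -0.0, 0.001, -0.006, 0]]
end [454.6 327.4 205.3] [-3.142  0.     0.02 ] remaining [ 0.4 -0.4 -0.3]
```

Call:
play_rows(
  moves=[
    [-0.005, -0.035, -0.003, 0, 0.003, -0.015, 0],
    [-0.004, -0.03, -0.003, 0, 0.003, -0.015, 0],
    [-0.003, -0.025, -0.002, 0, 0.003, -0.012, 0],
    [-0.002, -0.02, -0.002, 0, 0.003, -0.01, 0],
    [-0.001, -0.01, -0.001, 0, 0.001, -0.006, 0],
    [0, -0.005, 0, 0, 0, 0, 0],
    [0, 0, 0, 0, 0, 0, 0],
  ],
)

```text
t: 5.95
eef_pos: [452.8, 307.1, 197.5]
tcp_rot: [3.138, 0.011, 0.021]
ft_force: [0.0, 0.5, -1.9]
opening: 0.48
```

```bash
python3 -c "
from h import *
for n in ('wrist','side','top'):
  c=read_camera(n);im=c['img'][:,:,::-1].copy();cv2.imwrite('pics/c_%s.png'%n,im)
plan([455,327,75],0.02,vmax=.03,claw=0)"
```

```text
t 6.1 p [453.  306.3 197.9] rpy [3.138 0.01  0.02 ] F [ 0.4 -0.5 -2.3] op 0.481
[[0.001, -0.005, 0.03, 0.001, 0.002, -0.0, 0], [0.001, -0.005, 0.03, 0.001, 0.003, -0.0, 0], [0.001, -0.005, 0.03, 0.001, 0.002, -0.0, 0], [0.0, -0.005, 0.03, 0.001, 0.003, -0.0, 0], [0.0, -0.001, 0.003, -0.0, 0.0, -0.0, 0]]
end [454.8 327.1  74.8] [-3.141  0.     0.02 ] remaining [ 0.2 -0.1  0.2]
```

View pics/c_wrist.png

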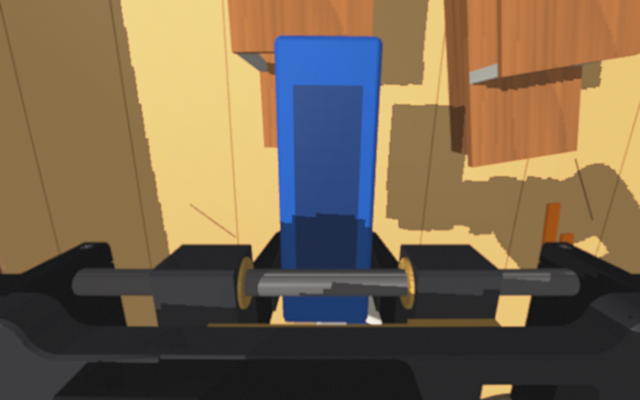

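View pics/c_side.png

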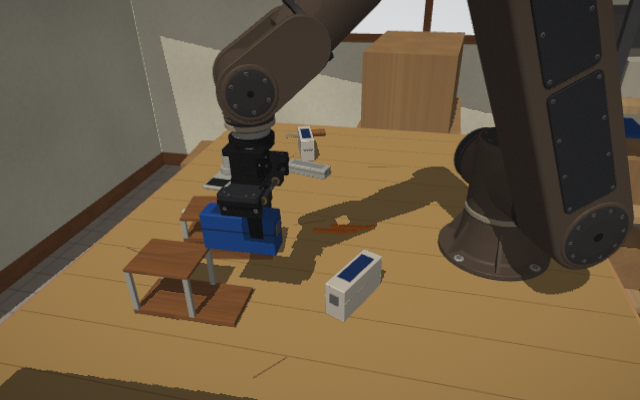

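View pics/c_top.png

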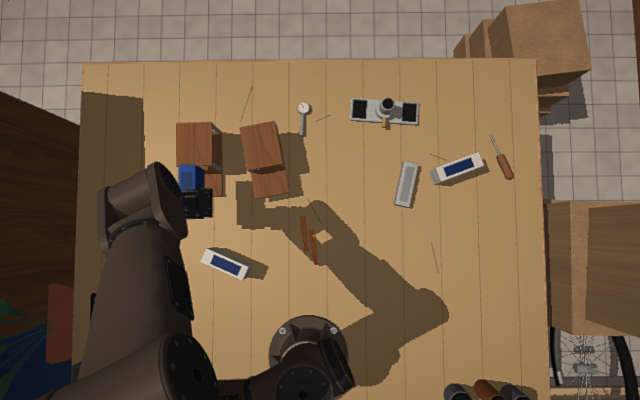

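Call:
play_rows(
  moves=[
    [-0.002, -0.008, 0.01, 0.001, 0.002, 0, 0],
    [-0.002, -0.008, 0.025, 0.001, 0.003, 0, 0],
    [-0.001, -0.004, 0.025, 0.001, 0.002, 0, 0],
    [0, -0.001, 0.025, 0, 0.002, 0, 0],
    [0, 0, 0.015, 0, 0, 0, 0],
    [0, 0, 0, 0, 0, 0, 0],
  ],
)

```text
t: 6.7
eef_pos: [447.5, 326.6, 92.5]
tcp_rot: [-3.141, -0.001, 0.014]
ft_force: [-0.7, -0.9, -1.5]
opening: 0.479
```

```bash
python3 -c "
from h import *
plan([447,327,74],0.02,vmax=.03,claw=0)"
```

```text
t 6.7 p [447.5 326.6  92.5] rpy [-3.141e+00 -1.000e-03  1.400e-02] F [-0.7 -0.9 -1.5] op 0.479
[[-0.001, -0.0, 0.019, -0.0, -0.001, -0.006, 0]]
end [446.5 326.6  73.5] [-3.141 -0.     0.02 ] remaining [0.5 0.4 0.5]
```

Call:
play_rows(
  moves=[
    [0, 0, 0.01, 0, 0, -0.004, 0],
    [0, 0, 0.008, 0, 0, -0.002, 0],
    [0, 0, 0, 0, 0, 0, 0],
  ],
)

```text
t: 7.0
eef_pos: [448.0, 326.6, 73.8]
tcp_rot: [-3.141, -0.002, 0.02]
ft_force: [0.4, -0.1, -1.7]
opening: 0.485
```

```bash
python3 -c "
from h import *
for n in ('wrist','side'):
  c=read_camera(n);im=c['img'][:,:,::-1].copy();cv2.imwrite('pics/d_%s.png'%n,im)
  if n=='side': cv2.imwrite('pics/d_sidec.png',cv2.resize(im[180:340,110:310],None,fx=4,fy=3.7,interpolation=cv2.INTER_CUBIC))
plan([557,329,74],0.02,vmax=.025,claw=0)"
```

```text
t 7.1 p [448.2 326.8  74.7] rpy [-3.14e+00 -3.00e-03  2.00e-02] F [-0.5  0.7 -1.9] op 0.480
[[0.025, -0.0, 0.0, -0.0, -0.001, -0.0, 0], [0.025, -0.0, 0.0, -0.0, -0.001, -0.0, 0], [0.025, -0.0, 0.0, -0.001, -0.0, -0.0, 0], [0.025, -0.0, 0.001, -0.0, -0.001, -0.0, 0], [0.009, -0.0, -0.0, -0.0, -0.0, -0.0, 0]]
end [557.2 328.9  73.8] [-3.141 -0.     0.02 ] remaining [-0.2  0.1  0.2]
```

View pics/d_wrist.png

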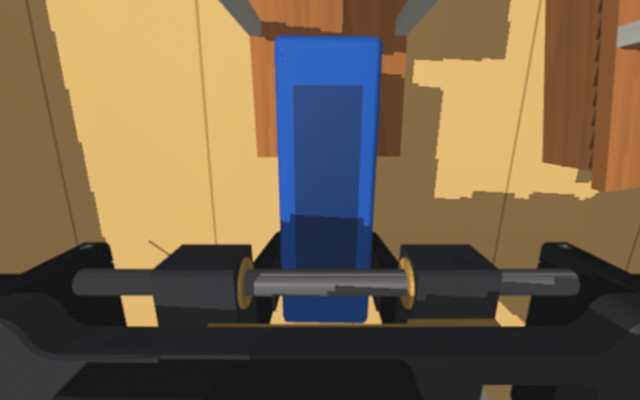

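View pics/d_sidec.png

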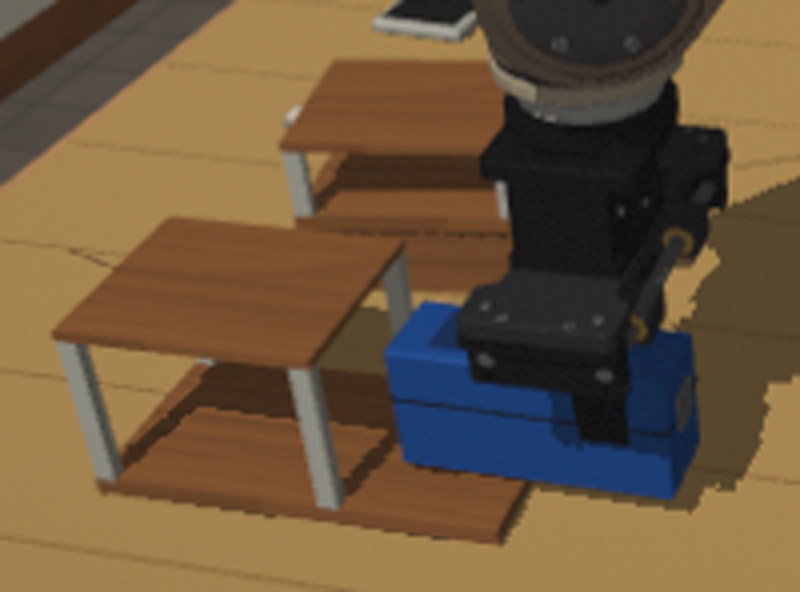

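The wrist view shows the box centred between the ledge edges (257,155) and (401,155) and between the posts. The side view shows it level above the ledge and well below the roof, so I'll insert it.

Call:
play_rows(
  moves=[
    [0.012, 0, 0, 0, 0, 0, 0],
    [0.02, 0, 0, 0, -0.001, 0, 0],
    [0.02, 0, 0, 0, -0.001, 0, 0],
    [0.02, 0, 0, 0, -0.001, 0, 0],
    [0.015, 0, 0, 0, 0, 0, 0],
    [0, 0, 0, 0, 0, 0, 0],
  ],
)

```text
t: 7.7
eef_pos: [543.6, 329.1, 78.8]
tcp_rot: [-3.137, -0.007, 0.02]
ft_force: [0.7, 0.1, -1.9]
opening: 0.481
```

```bash
python3 -c "
from h import *
plan([555,329,74],0.02,vmax=.025,claw=0)"
```

```text
t 7.7 p [543.6 329.1  78.8] rpy [-3.137 -0.007  0.02 ] F [ 0.7  0.1 -1.9] op 0.481
[[0.011, 0.0, 0.005, -0.004, -0.007, -0.0, 0]]
end [554.6 329.4  73.9] [-3.141  0.     0.02 ] remaining [ 0.4 -0.4  0.1]
```

Call:
play_rows(
  moves=[
    [0.005, 0, 0.003, -0.002, -0.003, 0, 0],
    [0.004, 0, 0.003, -0.002, -0.003, 0, 0],
    [0, 0, 0.001, 0, 0, 0, 0],
    [0, 0, 0, 0, 0, 0, 0],
  ],
)

```text
t: 8.1
eef_pos: [552.8, 329.2, 71.7]
tcp_rot: [-3.142, -0.0, 0.02]
ft_force: [-0.1, -0.4, -1.0]
opening: 0.483
```

```bash
python3 -c "
from h import *
plan([555,329,67],0.02,vmax=.025,claw=0)
c=read_camera('side');im=c['img'][:,:,::-1].copy();cv2.imwrite('pics/e_sidec.png',cv2.resize(im[180:340,110:310],None,fx=4,fy=3.7,interpolation=cv2.INTER_CUBIC))"
```

```text
t 8.1 p [552.8 329.2  71.7] rpy [-3.142 -0.     0.02 ] F [-0.1 -0.4 -1. ] op 0.483
[[0.002, 0.0, 0.005, -0.0, -0.0, -0.0, 0]]
end [554.8 329.2  66.7] [-3.142 -0.     0.02 ] remaining [ 0.2 -0.2  0.3]
```

View pics/e_sidec.png

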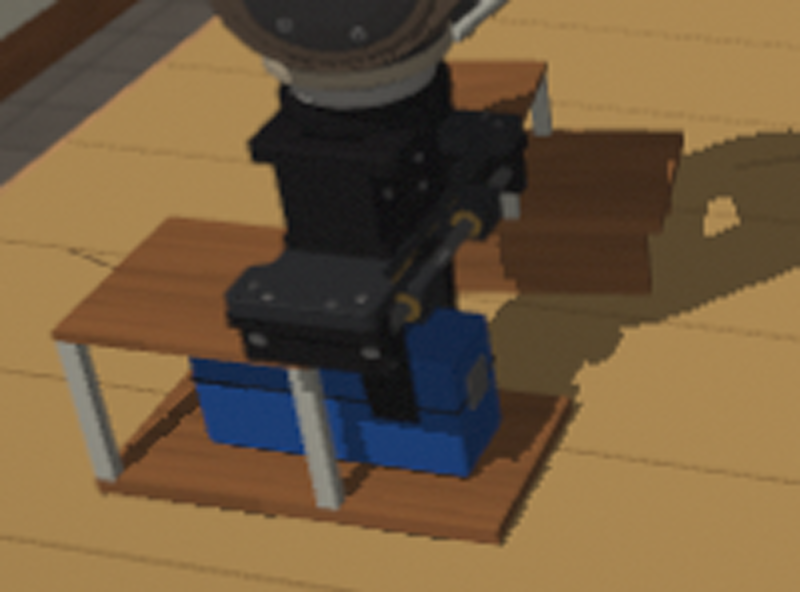

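The box is under the roof with clearance and the gripper body is above the roof. I'll lower it gently.

Call:
play_rows(
  moves=[
    [0.002, 0, 0.003, 0, 0, 0, 0],
    [0, 0, 0.002, 0, 0, 0, 0],
    [0, 0, 0, 0, 0, 0, 0],
    [0, 0, 0, 0, 0, 0, 0],
  ],
)

```text
t: 8.55
eef_pos: [554.4, 329.5, 66.5]
tcp_rot: [-3.142, -0.0, 0.021]
ft_force: [-0.1, -0.5, -1.4]
opening: 0.487
```

```bash
python3 -c "
from h import *
plan([555,329,66],0.02,vmax=.025,claw=0)"
```

```text
t 8.6 p [554.4 329.5  66.5] rpy [-3.142 -0.     0.021] F [-0.1 -0.5 -1.4] op 0.487
[[0.001, 0.001, 0.0, -0.0, -0.0, 0.001, 0]]
end [555.4 328.5  66.5] [-3.142 -0.     0.02 ] remaining [-0.4  0.5 -0.5]
```

Call:
play_rows(
  moves=[
    [0, 0, 0.001, 0, 0, 0, 0],
    [0, 0, 0.001, 0, 0, 0, 0],
    [0, 0, 0, 0, 0, 0, 0],
  ],
)

```text
t: 8.85
eef_pos: [554.4, 329.6, 66.7]
tcp_rot: [-3.141, -0.002, 0.021]
ft_force: [-0.3, 0.2, -2.2]
opening: 0.482
```

Call:
play_rows(
  moves=[
    [0, 0, 0.002, 0, 0, 0, 0],
    [0, 0, 0.002, 0, 0, 0, 0],
    [0, 0, 0, 0, 0, 0, 0],
  ],
)

```text
t: 9.15
eef_pos: [554.6, 329.7, 66.9]
tcp_rot: [-3.14, -0.004, 0.021]
ft_force: [0.4, -0.1, -1.8]
opening: 0.487
```

Call:
play_rows(
  moves=[
    [0, 0, 0.003, 0, -0.002, 0, 0],
    [0, 0, 0.003, 0, -0.001, 0, 0],
  ],
)

```text
t: 9.35
eef_pos: [555.0, 329.9, 66.0]
tcp_rot: [-3.139, -0.003, 0.02]
ft_force: [-14.6, -7.3, 42.0]
opening: 0.484
```

```bash
python3 -c "
from h import *
plan([555,329,66],0.02,vmax=.025,claw=0)
for i in range(3): print(state()['ft_force'])"
```

```text
t 9.3 p [555.  329.9  66. ] rpy [-3.139e+00 -3.000e-03  2.000e-02] F [-14.6  -7.3  42. ] op 0.484
[[0.0, 0.001, -0.0, -0.002, -0.003, 0.0, 0]]
end [555.  328.9  66. ] [-3.141 -0.     0.02 ] remaining [0.  0.1 0. ]
[-14.56905663  -7.3168186   41.9518699 ]
[-14.56905663  -7.3168186   41.9518699 ]
[-14.56905663  -7.3168186   41.9518699 ]
```

Firm contact now. I'll ease off and release.

Call:
play_rows(
  moves=[
    [0, 0, 0, 0, 0, 0, 0],
    [0, 0, 0, 0, 0, 0, 60],
    [0, 0, 0, 0, 0, 0, 70],
    [0, 0, 0, 0, 0, 0, 80],
    [0, 0, 0, 0, 0, 0, 80],
  ],
)

```text
t: 9.85
eef_pos: [555.3, 330.0, 65.9]
tcp_rot: [-3.139, -0.004, 0.02]
ft_force: [-0.9, -0.7, -0.2]
opening: 0.762
```

```bash
python3 -c "
from h import *
plan([555,329,190],0.02,vmax=.025,claw=80)
c=read_camera('side');im=c['img'][:,:,::-1].copy();cv2.imwrite('pics/f_sidec.png',cv2.resize(im[180:340,110:310],None,fx=4,fy=3.7,interpolation=cv2.INTER_CUBIC))"
```

```text
t 9.8 p [555.3 330.   65.9] rpy [-3.139 -0.004  0.02 ] F [-0.9 -0.7 -0.2] op 0.762
[[0.0, 0.0, -0.025, -0.001, -0.001, 0.0, 80], [0.0, 0.0, -0.025, -0.0, -0.001, 0.0, 80], [0.0, 0.0, -0.025, -0.001, -0.001, 0.0, 80], [-0.0, 0.0, -0.025, -0.0, -0.001, 0.0, 80], [-0.0, 0.001, -0.024, -0.001, -0.0, 0.0, 80]]
end [555.  328.8 189.9] [ 3.141 -0.     0.02 ] remaining [-0.   0.2  0.1]
```

View pics/f_sidec.png

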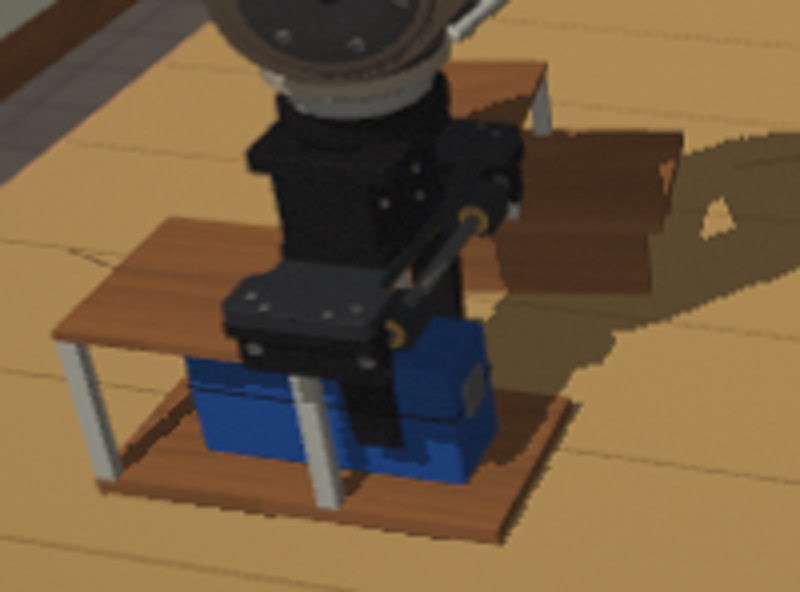

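The fingers are open and the box stands on the deck. Rising straight up.

Call:
play_rows(
  moves=[
    [0, 0, -0.015, 0, 0, 0, 80],
    [0, 0, -0.025, 0, 0, 0, 80],
    [0, 0, -0.03, 0, 0, 0, 80],
    [0, 0, -0.03, 0, 0, 0, 80],
    [0, 0, -0.03, 0, 0, 0, 100],
    [0, 0, -0.01, 0, 0, 0, 100],
    [0, 0, 0, 0, 0, 0, 100],
  ],
)

```text
t: 10.6
eef_pos: [554.4, 329.5, 215.2]
tcp_rot: [-3.139, -0.004, 0.02]
ft_force: [0.6, 0.7, 0.1]
opening: 0.98
```

```bash
python3 -c "
from h import *
plan([491,-299,205],-.223,vmax=.04,claw=100)
c=read_camera('wrist');im=c['img'][:,:,::-1].copy();cv2.imwrite('pics/g_w.png',im)"
```

```text
t 10.6 p [554.4 329.5 215.2] rpy [-3.139 -0.004  0.02 ] F [0.6 0.7 0.1] op 0.980
[[-0.005, 0.04, 0.001, -0.0, -0.0, 0.016, 100], [-0.004, 0.04, 0.0, -0.0, -0.0, 0.015, 100], [-0.004, 0.04, 0.001, -0.0, -0.0, 0.015, 100], [-0.003, 0.04, 0.0, -0.0, -0.0, 0.015, 100], [-0.002, 0.04, 0.001, -0.0, -0.0, 0.016, 100], [-0.002, 0.04, 0.0, -0.0, -0.0, 0.015, 100], [-0.001, 0.04, 0.001, -0.0, -0.0, 0.015, 100], [-0.001, 0.04, 0.0, -0.0, -0.0, 0.016, 100]]
end [521.8  10.3 210.2] [-3.138 -0.004 -0.103] remaining [ -30.8 -309.3   -5.2]
```

View pics/g_w.png

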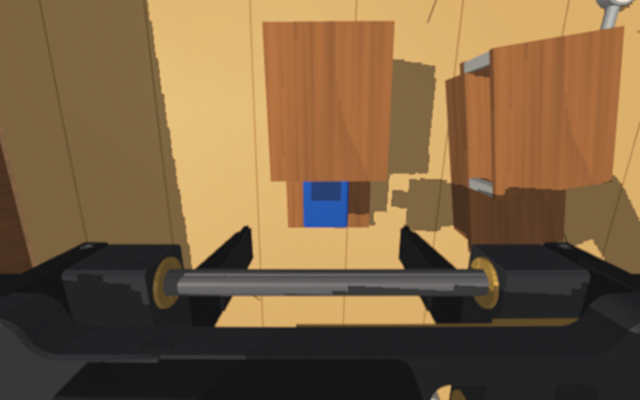

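The wrist view shows the blue box straight between the ledge edges (289 to 370), its near end at (325,226), mostly under the roof. On to the tin.

Call:
play_rows(
  moves=[
    [-0.005, 0.03, 0, 0, 0, 0.015, 100],
    [-0.004, 0.04, 0, 0, 0, 0.015, 100],
    [-0.004, 0.04, 0, 0, 0, 0.015, 100],
    [-0.003, 0.04, 0, 0, 0, 0.015, 100],
    [-0.002, 0.04, 0, 0, 0, 0.015, 100],
    [-0.002, 0.04, 0, 0, 0, 0.015, 100],
    [-0.001, 0.04, 0, 0, 0, 0.015, 100],
    [-0.001, 0.04, 0, 0, 0, 0.015, 100],
  ],
)

```text
t: 11.45
eef_pos: [515.7, 13.2, 201.7]
tcp_rot: [3.141, 0.014, -0.097]
ft_force: [1.2, -0.3, -0.2]
opening: 1.006
```

```bash
python3 -c "
from h import *
plan([491,-299,190],-.223,vmax=.04,claw=100)"
```

```text
t 11.4 p [515.7  13.2 201.7] rpy [ 3.141  0.014 -0.097] F [ 1.2 -0.3 -0.2] op 1.006
[[0.001, 0.04, 0.002, 0.0, 0.002, 0.016, 100], [0.001, 0.04, 0.001, 0.0, 0.002, 0.016, 100], [0.002, 0.04, 0.002, 0.0, 0.002, 0.016, 100], [0.003, 0.04, 0.001, 0.0, 0.002, 0.016, 100], [0.003, 0.04, 0.002, 0.0, 0.001, 0.016, 100], [0.004, 0.04, 0.001, 0.001, 0.002, 0.016, 100], [0.005, 0.04, 0.002, 0.0, 0.001, 0.017, 100], [0.004, 0.032, 0.001, 0.001, 0.002, 0.013, 100]]
end [ 491.3 -299.   189.9] [-3.141 -0.    -0.223] remaining [-0.3 -0.   0.1]
```

Call:
play_rows(
  moves=[
    [0.001, 0.04, 0.002, 0, 0.002, 0.016, 100],
    [0.001, 0.04, 0.001, 0, 0.002, 0.016, 100],
    [0.002, 0.04, 0.002, 0, 0.002, 0.016, 100],
    [0.003, 0.04, 0.001, 0, 0.002, 0.016, 100],
    [0.003, 0.04, 0.002, 0, 0.001, 0.016, 100],
    [0.004, 0.04, 0.001, 0, 0.002, 0.016, 100],
    [0.005, 0.03, 0.002, 0, 0.001, 0.016, 100],
    [0.002, 0.015, 0.001, 0, 0.001, 0.01, 100],
  ],
)

```text
t: 12.25
eef_pos: [486.3, -284.6, 177.4]
tcp_rot: [-3.139, 0.018, -0.227]
ft_force: [0.1, 0.3, -0.2]
opening: 1.002
```

Call:
play_rows(
  moves=[
    [0, 0, 0, 0, 0, 0, 100],
  ],
)

```text
t: 12.35
eef_pos: [485.6, -285.6, 176.0]
tcp_rot: [-3.138, 0.02, -0.229]
ft_force: [0.1, 0.5, 0.1]
opening: 0.999
```

```bash
python3 -c "
from h import *
from math import cos,sin
for n in ('wrist','top'):
  c=read_camera(n);im=c['img'][:,:,::-1].copy();cv2.imwrite('pics/h_%s.png'%n,im)
  if n=='top': cv2.imwrite('pics/h_topc.png',cv2.resize(im[112:208,168:298],None,fx=6,fy=6,interpolation=cv2.INTER_CUBIC)); continue
  y=-.223
  print(proj(c,[[530.3+a*cos(y)-b*sin(y),-308+a*sin(y)+b*cos(y),30] for a,b in((70,23),(70,-23),(-70,-23),(-70,23))]))
plan([491,-299,18],-.223,vmax=.03,claw=100)"
```

```text
[[315.07081978  70.45325288]
 [363.23893308  70.14348437]
 [359.37157301 209.76416347]
 [317.08251567 209.94606109]]
t 12.4 p [ 485.9 -283.7  176.5] rpy [-3.138  0.02  -0.227] F [-0.2  0.6 -0.7] op 1.001
[[0.002, 0.003, 0.03, -0.001, 0.004, -0.001, 100], [0.002, 0.003, 0.03, -0.001, 0.004, -0.001, 100], [0.002, 0.002, 0.03, -0.0, 0.004, -0.001, 100], [0.002, 0.003, 0.03, -0.001, 0.003, -0.001, 100], [0.002, 0.002, 0.03, -0.0, 0.004, -0.0, 100], [0.0, 0.001, 0.008, -0.0, 0.001, -0.0, 100]]
end [ 490.8 -298.9   18.4] [-3.141 -0.    -0.223] remaining [ 0.2 -0.1 -0.4]
```

View pics/h_wrist.png

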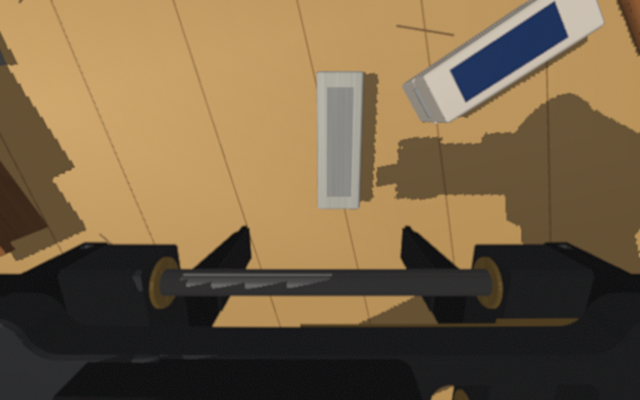

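View pics/h_topc.png

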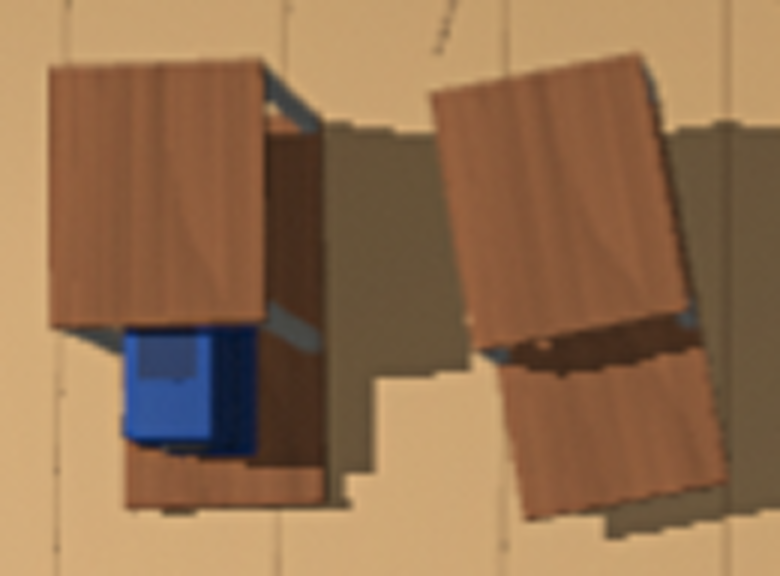

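The tin's corners in the wrist view are (318,72), (363,72), (358,209) and (319,208), within 3 px of the prediction at z=30. The top crop shows the kit box straight, on the deck and mostly under the roof. Descending on the tin.

Call:
play_rows(
  moves=[
    [0.002, 0.006, 0.02, -0.001, 0.006, -0.001, 100],
    [0.002, 0.005, 0.03, -0.001, 0.006, -0.001, 100],
    [0.001, 0.003, 0.03, 0, 0.004, -0.001, 100],
    [0, 0.001, 0.025, 0, 0.003, 0, 100],
    [0, 0, 0.015, 0, 0, 0, 100],
    [0, 0, 0, 0, 0, 0, 100],
  ],
)

```text
t: 13.05
eef_pos: [488.9, -289.6, 54.1]
tcp_rot: [-3.14, -0.001, -0.213]
ft_force: [-0.3, 0.5, 0.7]
opening: 1.001
```

```bash
python3 -c "
from h import *
plan([491,-299,18],-.223,vmax=.02,claw=100)"
```

```text
t 13.1 p [ 488.9 -289.6   54.1] rpy [-3.14e+00 -1.00e-03 -2.13e-01] F [-0.3  0.5  0.7] op 1.001
[[0.002, 0.005, 0.02, -0.001, -0.001, 0.006, 100], [0.002, 0.004, 0.016, -0.001, -0.0, 0.004, 100]]
end [ 490.9 -299.2   18.1] [ 3.141 -0.    -0.223] remaining [ 0.1  0.2 -0.1]
```

Call:
play_rows(
  moves=[
    [0.002, 0.005, 0.006, 0, 0, 0.005, 100],
    [0.002, 0.004, 0.01, 0, 0, 0.004, 100],
    [0, 0.001, 0.01, 0, 0, 0.001, 100],
    [0, 0, 0.003, 0, 0, 0, 100],
    [0, 0, 0, 0, 0, 0, 100],
  ],
)

```text
t: 13.55
eef_pos: [492.6, -299.5, 25.3]
tcp_rot: [-3.141, -0.004, -0.22]
ft_force: [-0.2, 0.3, -0.3]
opening: 1.0
```

```bash
python3 -c "
from h import *
plan([491,-299,18],-.223,vmax=.02,claw=100)"
```

```text
t 13.6 p [ 492.6 -299.5   25.3] rpy [-3.141 -0.004 -0.22 ] F [-0.2  0.3 -0.3] op 1.000
[[-0.002, -0.0, 0.007, -0.0, -0.004, 0.003, 100]]
end [ 490.7 -299.    18.3] [-3.141 -0.    -0.223] remaining [ 0.3  0.  -0.3]
```

Call:
play_rows(
  moves=[
    [-0.001, 0, 0.003, 0, -0.002, 0.002, 100],
    [-0.001, 0, 0.003, 0, -0.002, 0.001, 100],
    [0, 0, 0.001, 0, 0, 0, 100],
    [0, 0, 0, 0, 0, 0, 100],
  ],
)

```text
t: 13.95
eef_pos: [490.6, -299.2, 18.3]
tcp_rot: [-3.142, -0.001, -0.224]
ft_force: [-0.9, -0.0, -0.6]
opening: 1.006
```

Call:
play_rows(
  moves=[
    [0, 0, 0, 0, 0, 0, 60],
    [0, 0, 0, 0, 0, 0, 0],
    [0, 0, 0, 0, 0, 0, 0],
    [0, 0, 0, 0, 0, 0, 0],
    [0, 0, 0, 0, 0, 0, 0],
    [0, 0, 0, 0, 0, 0, 0],
    [0, 0, 0, 0, 0, 0, 0],
  ],
)

```text
t: 14.65
eef_pos: [490.7, -299.4, 18.8]
tcp_rot: [3.141, -0.001, -0.224]
ft_force: [-0.8, 0.4, -0.1]
opening: 0.485
```

Call:
play_rows(
  moves=[
    [0, 0, -0.008, 0, 0, 0, 0],
    [0, 0, -0.015, 0, 0, 0, 0],
    [0, 0, -0.025, 0, 0, 0, 0],
    [0, 0, -0.03, 0, 0, 0, 0],
    [0, 0, -0.035, 0, 0, 0, 0],
    [0, 0, -0.035, 0, 0, 0, 0],
    [0, 0, -0.02, 0, 0, 0, 0],
    [0, 0, -0.01, 0, 0, 0, 0],
  ],
)

```text
t: 15.45
eef_pos: [489.0, -298.1, 204.5]
tcp_rot: [-3.139, 0.004, -0.224]
ft_force: [-0.2, -0.4, -2.5]
opening: 0.483
```

```bash
python3 -c "
from h import *
c=read_camera('wrist');im=c['img'][:,:,::-1].copy();cv2.imwrite('pics/i_w.png',im)
c=read_camera('side');im=c['img'][:,:,::-1].copy();cv2.imwrite('pics/i_s.png',cv2.resize(im[80:220,210:370],None,fx=4,fy=4))
plan([445,100,180],0.18,vmax=.035,claw=0)"
```

```text
t 15.6 p [ 489.1 -298.1  203.7] rpy [-3.14   0.004 -0.224] F [-0.1 -0.1 -2. ] op 0.483
[[-0.012, -0.035, 0.002, -0.0, 0.0, -0.037, 0], [-0.011, -0.035, 0.002, -0.0, 0.0, -0.037, 0], [-0.009, -0.035, 0.002, -0.0, 0.0, -0.037, 0], [-0.008, -0.035, 0.002, -0.0, 0.0, -0.036, 0], [-0.007, -0.035, 0.002, -0.0, 0.0, -0.036, 0], [-0.005, -0.035, 0.002, -0.001, 0.0, -0.036, 0], [-0.004, -0.035, 0.002, -0.0, 0.001, -0.035, 0], [-0.003, -0.035, 0.003, -0.001, 0.0, -0.035, 0]]
end [457.4 -12.7 187.6] [-3.141e+00  2.000e-03  6.500e-02] remaining [-12.4 112.7  -7.6]
```

View pics/i_w.png

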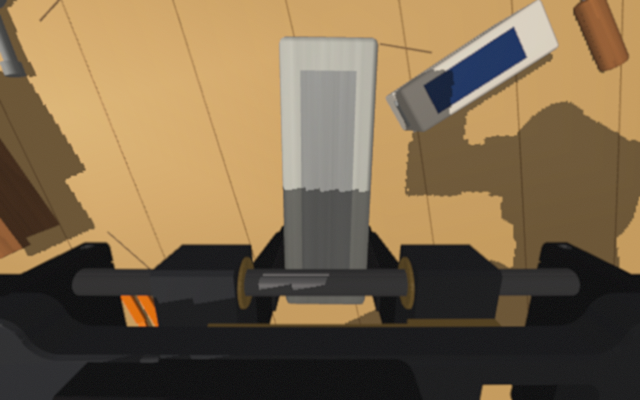

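View pics/i_s.png

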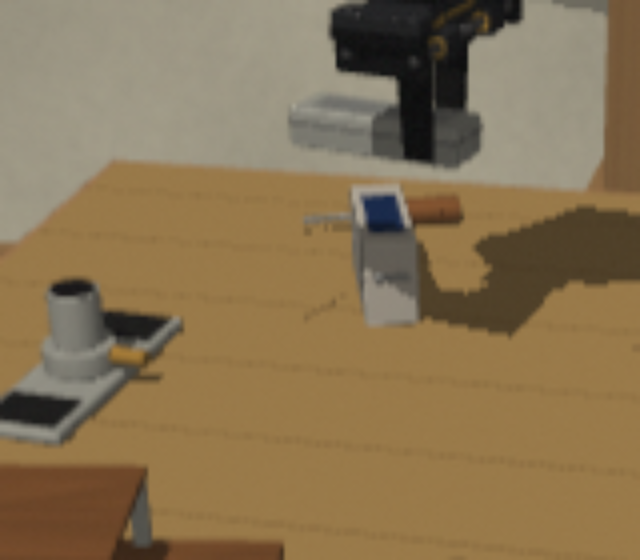

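The tin is held level in the jaws. I'll carry it to the front of the low tier.

Call:
play_rows(
  moves=[
    [-0.006, -0.02, 0, 0, 0, -0.02, 0],
    [-0.011, -0.035, 0, 0, 0, -0.037, 0],
    [-0.009, -0.035, 0, 0, 0, -0.037, 0],
    [-0.008, -0.035, 0, 0, 0, -0.036, 0],
    [-0.007, -0.035, 0, 0, 0, -0.036, 0],
    [-0.005, -0.035, 0, 0, 0, -0.036, 0],
    [-0.004, -0.035, 0, 0, 0, -0.035, 0],
    [-0.003, -0.035, 0, 0, 0, -0.035, 0],
  ],
)

```text
t: 16.35
eef_pos: [455.4, -16.1, 194.8]
tcp_rot: [-3.13, 0.02, 0.057]
ft_force: [-0.7, 0.4, -1.1]
opening: 0.478
```

```bash
python3 -c "
from h import *
plan([447,100,180],0.18,vmax=.03,claw=0)"
```

```text
t 16.4 p [455.4 -16.1 194.8] rpy [-3.13   0.02   0.057] F [-0.7  0.4 -1.1] op 0.478
[[-0.0, -0.03, 0.004, -0.003, 0.005, -0.032, 0], [0.0, -0.03, 0.004, -0.003, 0.005, -0.032, 0], [0.002, -0.03, 0.004, -0.004, 0.005, -0.031, 0], [0.002, -0.026, 0.004, -0.003, 0.004, -0.028, 0]]
end [447.2  99.9 179.6] [ 3.141 -0.     0.18 ] remaining [-0.2  0.1  0.4]
```

Call:
play_rows(
  moves=[
    [0, -0.03, 0.002, -0.003, 0.005, -0.032, 0],
    [0, -0.026, 0.002, -0.003, 0.005, -0.03, 0],
    [0.001, -0.022, 0.002, -0.003, 0.005, -0.026, 0],
    [0.001, -0.016, 0.002, -0.003, 0.004, -0.018, 0],
    [0, -0.008, 0, 0, 0, -0.008, 0],
    [0, 0, 0, 0, 0, 0, 0],
  ],
)

```text
t: 16.95
eef_pos: [437.8, 96.3, 180.8]
tcp_rot: [-3.138, 0.013, 0.187]
ft_force: [-0.1, -0.1, -1.4]
opening: 0.484
```

```bash
python3 -c "
from h import *
c=read_camera('wrist');im=c['img'][:,:,::-1].copy();cv2.imwrite('pics/j_w.png',im)
X=[]
from math import cos,sin
for a,b,z in((-80,53,60),(-80,-53,60),(0,-53,112),(0,53,112)):
  y=.18;X.append([572+a*cos(y)-b*sin(y),122.5+a*sin(y)+b*cos(y),z])
print(proj(c,X))
plan([447,100,87],0.18,vmax=.03,claw=0)"
```

```text
[[269.20903    139.32691805]
 [382.86811428 140.20902199]
 [403.88561345  26.8718204 ]
 [249.60146177  25.83428744]]
t 17.0 p [437.9  95.8 180.8] rpy [-3.138  0.014  0.186] F [ 0.2 -0.2 -2. ] op 0.482
[[0.004, -0.001, 0.03, -0.001, 0.004, 0.002, 0], [0.003, -0.001, 0.03, -0.001, 0.004, 0.002, 0], [0.003, -0.0, 0.03, -0.001, 0.005, 0.002, 0], [0.001, -0.0, 0.004, -0.001, 0.001, -0.0, 0]]
end [447.5  99.9  86.7] [ 3.141 -0.     0.18 ] remaining [-0.5  0.1  0.3]
```

View pics/j_w.png

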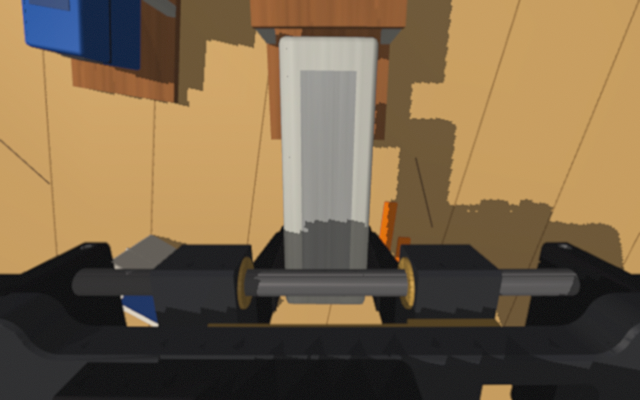

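The ledge corners are at (271,139) and (384,139), and the roof edge corners at (251,27) and (405,27). That agrees within 2 px, about 1 mm to the right, so the axis passes through about (572,121) with yaw 0.18. Descending.

Call:
play_rows(
  moves=[
    [0.003, -0.001, 0.015, -0.001, 0.004, 0.002, 0],
    [0.003, -0.001, 0.025, -0.001, 0.004, 0.002, 0],
    [0.002, 0, 0.025, -0.001, 0.004, 0.001, 0],
    [0, 0, 0.015, 0, 0, 0, 0],
    [0, 0, 0, 0, 0, 0, 0],
  ],
)

```text
t: 17.5
eef_pos: [445.7, 96.0, 98.1]
tcp_rot: [-3.141, 0.0, 0.176]
ft_force: [-1.2, 0.4, -1.5]
opening: 0.481
```

```bash
python3 -c "
from h import *
plan([447,98.5,86],0.18,vmax=.03,claw=0)"
```

```text
t 17.5 p [445.7  96.   98.1] rpy [-3.141  0.     0.176] F [-1.2  0.4 -1.5] op 0.481
[[0.002, -0.002, 0.012, -0.0, 0.0, -0.004, 0]]
end [447.4  98.4  86.1] [-3.141  0.     0.18 ] remaining [-0.4  0.1 -0.1]
```

Call:
play_rows(
  moves=[
    [0.001, -0.001, 0.006, 0, 0, -0.002, 0],
    [0, -0.001, 0.006, 0, 0, -0.002, 0],
    [0, 0, 0, 0, 0, 0, 0],
    [0, 0, 0, 0, 0, 0, 0],
  ],
)

```text
t: 17.9
eef_pos: [447.4, 97.2, 86.7]
tcp_rot: [3.141, -0.002, 0.178]
ft_force: [0.2, -0.5, -1.1]
opening: 0.485
```

```bash
python3 -c "
from h import *
c=read_camera('side');im=c['img'][:,:,::-1].copy();cv2.imwrite('pics/k_s.png',cv2.resize(im[150:290,130:310],None,fx=4,fy=4,interpolation=cv2.INTER_CUBIC))
c=read_camera('wrist');im=c['img'][:,:,::-1].copy();cv2.imwrite('pics/k_w.png',im)
plan([550,117.5,86],0.18,vmax=.025,claw=0)"
```

```text
t 18.0 p [447.4  97.2  86.7] rpy [ 3.142e+00 -2.000e-03  1.780e-01] F [-0.1  0.  -1.2] op 0.480
[[0.025, -0.0, 0.0, 0.0, -0.0, -0.001, 0], [0.025, -0.001, 0.0, 0.0, -0.001, -0.0, 0], [0.025, -0.0, 0.0, 0.0, -0.0, -0.001, 0], [0.025, -0.001, 0.001, 0.0, -0.001, -0.0, 0], [0.005, 0.0, -0.0, 0.0, 0.0, -0.0, 0]]
end [550.3 117.9  85.8] [3.142 0.    0.18 ] remaining [-0.3 -0.4  0.2]
```

View pics/k_s.png

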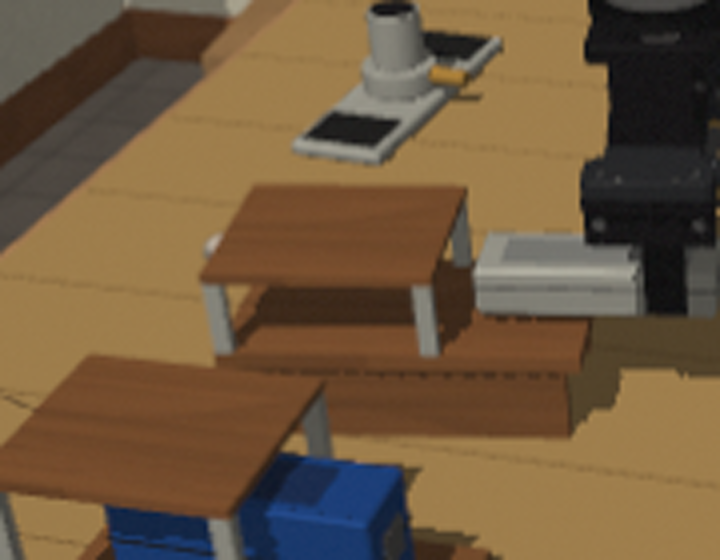

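View pics/k_w.png

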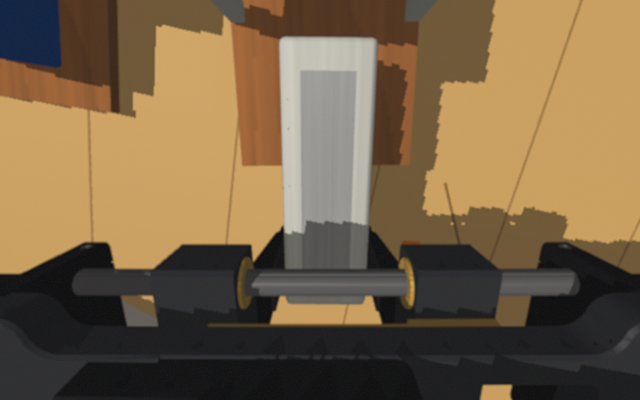

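Straight and centred: ledge 242 to 410 at row 163, tin centre at 327. I'll insert in two parts, watching the height.

Call:
play_rows(
  moves=[
    [0.01, 0, 0.003, 0, 0, -0.001, 0],
    [0.018, 0, 0.001, 0, 0, -0.001, 0],
    [0.015, 0, 0.001, 0, -0.001, 0, 0],
    [0, 0, 0, 0, 0, 0, 0],
  ],
)

```text
t: 18.4
eef_pos: [493.3, 105.6, 82.4]
tcp_rot: [3.141, -0.004, 0.18]
ft_force: [1.5, -0.2, -1.6]
opening: 0.482
```

```bash
python3 -c "
from h import *
plan([550,117.5,85],0.18,vmax=.02,claw=0)"
```

```text
t 18.4 p [493.3 105.6  82.4] rpy [ 3.141 -0.004  0.18 ] F [ 1.5 -0.2 -1.6] op 0.482
[[0.02, -0.001, -0.001, 0.0, -0.001, 0.0, 0], [0.02, -0.0, -0.001, 0.0, -0.001, 0.0, 0], [0.018, -0.001, -0.0, 0.0, -0.002, 0.0, 0]]
end [550.  117.9  84.6] [3.141 0.    0.18 ] remaining [ 0.  -0.4  0.4]
```

Call:
play_rows(
  moves=[
    [0.01, 0, -0.001, 0, -0.001, 0, 0],
    [0.018, -0.001, 0, 0, -0.001, 0, 0],
    [0.016, -0.001, 0, 0, -0.001, 0, 0],
    [0.006, 0, 0, 0, 0, 0, 0],
    [0, 0, 0, 0, 0, 0, 0],
  ],
)

```text
t: 18.9
eef_pos: [543.8, 117.1, 83.7]
tcp_rot: [3.141, 0.001, 0.181]
ft_force: [-1.0, 1.0, -0.8]
opening: 0.48
```

```bash
python3 -c "
from h import *
plan([550,117.5,82],0.18,vmax=.02,claw=0)
c=read_camera('side');im=c['img'][:,:,::-1].copy();cv2.imwrite('pics/m_s.png',cv2.resize(im[150:290,130:310],None,fx=4,fy=4,interpolation=cv2.INTER_CUBIC))"
```

```text
t 18.9 p [543.8 117.1  83.7] rpy [3.141e+00 1.000e-03 1.810e-01] F [-1.   1.  -0.8] op 0.480
[[0.006, 0.001, 0.002, 0.0, 0.001, 0.001, 0]]
end [549.9 117.2  81.7] [ 3.141 -0.     0.18 ] remaining [0.1 0.3 0.3]
```

View pics/m_s.png

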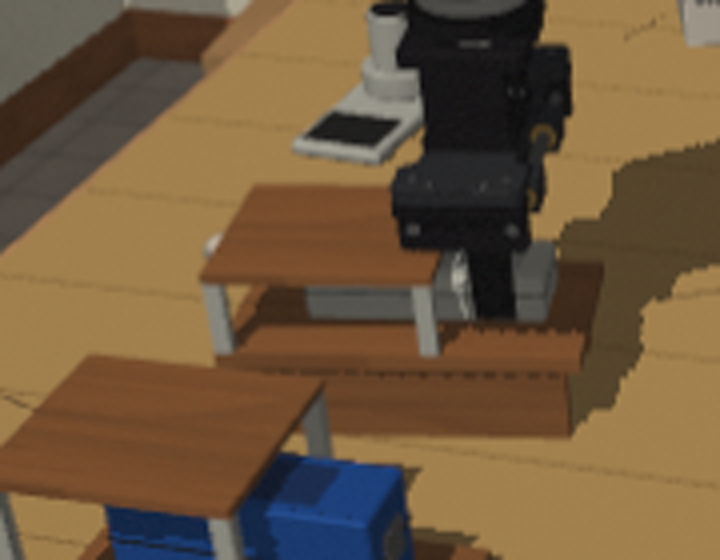

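Call:
play_rows(
  moves=[
    [0.004, 0, 0.001, 0, 0, 0, 0],
    [0.002, 0, 0.002, 0, 0, 0, 0],
    [0, 0, 0.001, 0, 0, 0, 0],
    [0, 0, 0, 0, 0, 0, 0],
  ],
)

```text
t: 19.35
eef_pos: [548.0, 117.8, 79.3]
tcp_rot: [3.141, 0.002, 0.18]
ft_force: [-0.2, 0.4, -1.6]
opening: 0.48
```

Call:
play_rows(
  moves=[
    [0, 0, 0.001, 0, 0, 0, 0],
    [0, 0, 0.001, 0, 0, 0, 0],
  ],
)

```text
t: 19.55
eef_pos: [548.0, 117.8, 78.8]
tcp_rot: [3.141, 0.001, 0.18]
ft_force: [-6.1, -0.3, 18.7]
opening: 0.484
```

Contact at 19 N, so I'll release.

Call:
play_rows(
  moves=[
    [0, 0, 0, 0, 0, 0, 0],
    [0, 0, 0, 0, 0, 0, 60],
    [0, 0, 0, 0, 0, 0, 70],
    [0, 0, 0, 0, 0, 0, 80],
    [0, 0, 0, 0, 0, 0, 80],
  ],
)

```text
t: 20.05
eef_pos: [548.0, 117.8, 79.4]
tcp_rot: [3.141, 0.0, 0.18]
ft_force: [0.5, 0.0, 0.7]
opening: 0.757
```

Call:
play_rows(
  moves=[
    [0, 0, -0.012, 0, 0, 0, 80],
    [0, 0, -0.025, 0, 0, 0, 80],
    [0, 0, -0.03, 0, 0, 0, 80],
    [0, 0, -0.03, 0, 0, 0, 80],
    [0, 0, -0.03, 0, 0, 0, 80],
    [0, 0, 0, 0, 0, 0, 80],
  ],
)

```text
t: 20.65
eef_pos: [547.8, 117.8, 214.3]
tcp_rot: [3.141, 0.001, 0.18]
ft_force: [0.7, -0.2, -0.3]
opening: 0.801
```

Call:
play_rows(
  moves=[
    [-0.01, 0.02, 0, 0, 0, 0, 80],
    [-0.01, 0.04, 0, 0, 0, 0, 80],
    [-0.01, 0.04, 0, 0, 0, 0, 80],
    [-0.01, 0.04, 0, 0, 0, 0, 80],
    [0, 0.04, 0, 0, 0, 0, 80],
    [0, 0.02, 0, 0, 0, 0, 80],
    [0, 0, 0, 0, 0, 0, 80],
  ],
)

```text
t: 21.35
eef_pos: [542.9, -92.3, 216.8]
tcp_rot: [3.141, -0.002, 0.183]
ft_force: [-0.5, 0.5, 0.2]
opening: 0.802
```

```bash
python3 -c "
from h import *
c=read_camera('side');im=c['img'][:,:,::-1].copy();cv2.imwrite('pics/n_s.png',cv2.resize(im[190:325,120:290],None,fx=4,fy=4,interpolation=cv2.INTER_CUBIC))
c=read_camera('top');im=c['img'][:,:,::-1].copy();cv2.imwrite('pics/n_t.png',cv2.resize(im[112:208,168:298],None,fx=6,fy=6,interpolation=cv2.INTER_CUBIC))
plan([550,117.5,82],0.18,vmax=.02,n=1)"
```

```text
t 21.4 p [542.6 -90.2 216.7] rpy [ 3.142e+00 -2.000e-03  1.850e-01] F [-0.8  0.2  0.1] op 0.803
[[0.004, -0.02, 0.013, 0.0, -0.0, 0.001, 100]]
end [542.9 -69.8 203.7] [ 3.142e+00 -2.000e-03  1.840e-01] remaining [   7.1  187.3 -121.7]
```

View pics/n_s.png

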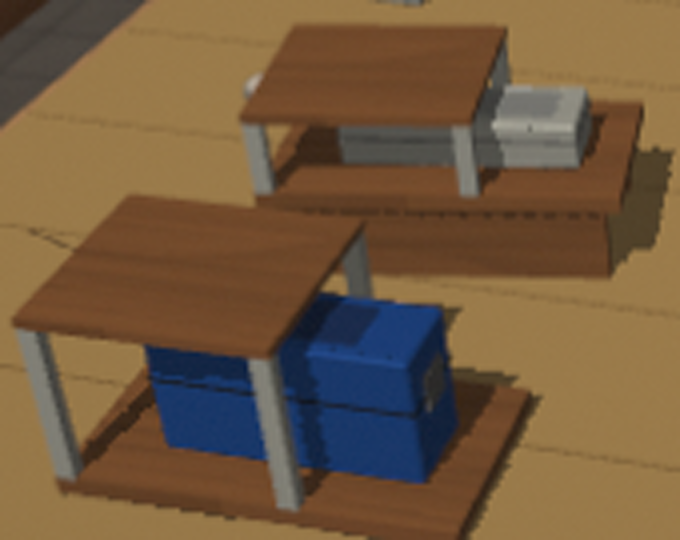

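View pics/n_t.png

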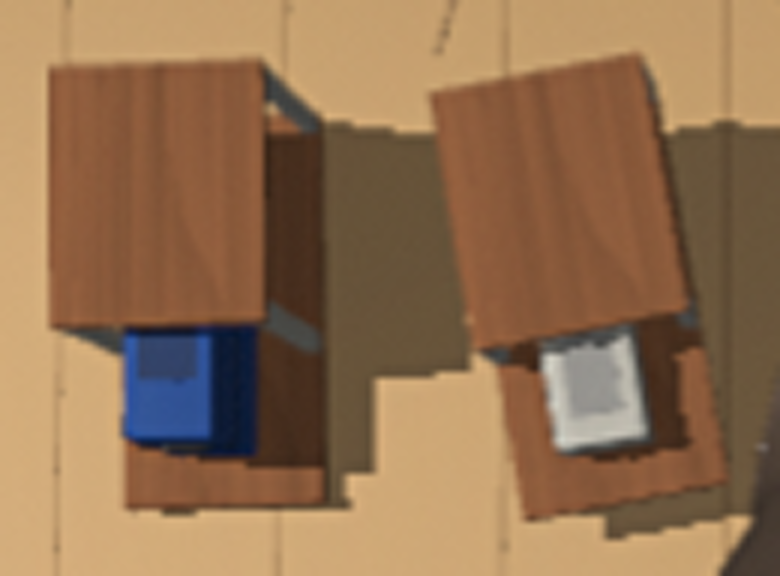

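Both stand on their decks. I'll measure their near ends.

Run:
```python
from h import *
T=read_camera('top');S=read_camera('side')
for n,a,b,o,y in(("kit",[(125,440),(212,440)],[(410,362),(445,308)],(577,329.5),.02),("tin",[(558,453),(648,440)],[(580,135),(588,88)],(572,121),.18)):
    a=crop(a,6,168,112);b=crop(b,4,120,190)
    X,g=tri(T,a,S,b);print(n,"tri",X.round(1),"gap",g.round(1))
    for c,p in((T,a),(S,b)):
        Y=onz(c,p,90);m=Y.mean(0)[:2]-o;e=Y[1]-Y[0]
        print("tier x,y",m[0]*np.cos(y)+m[1]*np.sin(y),-m[0]*np.sin(y)+m[1]*np.cos(y),"yaw rel",np.arctan2(e[0],-e[1])-y)
```

```text
kit tri [[523.9 350.9  90.5]
 [524.1 307.9  89.7]] gap [2.4 1.5]
tier x,y -52.03193725156592 1.3430722127208123 yaw rel -0.027591188592030906
tier x,y -53.968504609423995 0.7911308292857882 yaw rel -0.016454562323307605
tin tri [[515.8 136.3  85.1]
 [523.7  91.7  89.1]] gap [3.8 0.8]
tier x,y -52.354201702535086 2.109142210783733 yaw rel -0.04307386494117452
tier x,y -54.3750739961116 7.178197509747413 yaw rel 0.06578477733919671
```

```bash
python3 -c "
from cell import *
print(job_done(), state()['t'])"
```

```text
the job is handed in; nothing more can be done
the job is handed in; nothing more can be done
```

I put the blue kit box in the tall tier first, then the flat tin in the low tier, and handed the job in at about 21.5 s of the 72 s allowed. Neither was tipped on the way, and the gripper was well clear of both at the end.

**Last checks, from the top and side views:**

| | Near end from the roof's front edge | Under the roof | Sideways offset | Out of straight |
|---|---|---|---|---|
| Kit box | 52–54 mm in front | about 87 of 140 mm | about 1 mm | within about 0.03 rad |
| Tin | 52–54 mm in front | about 87 of 140 mm | 2 mm (top view), 7 mm (side view) | −0.04 rad (top view), +0.07 rad (side view) |

- **Heights:** the tops measured 90 mm for the kit box and 85–89 mm for the tin. Both should be 90 mm, so the tin read slightly low.
- **Disagreement:** the two views differ on the tin's sideways offset and angle. I put this down to reading its small near end at low resolution in the side view. Even at the larger values it fits the tier and is roughly straight.
- **Contact forces:** pressing the kit box onto its deck gave a brief 42 N at the wrist, under the 120 N wrist limit. This was the held box on the deck, not the gripper's body. The tin's set-down gave 19 N.

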